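# Line and stack the marble-run tiles in their cradle

## Task

Put the second oak marble-run tile away without scuffing the one already in the pine cradle: lay the cork liner sheet flat on the tile in the cradle, between the two end stops, then set the other oak tile flat on the liner. Liner and tile must both be centred and squared up with the cradle, set down rather than dropped, with the first tile left where it is and the other toys undisturbed.

Things in the scene. Friction and masses are not known exactly. Their poses are not given: they have to be found in the camera images.
- cradle: Fixed pine cradle: base 150 x 64 mm (x, y), 12 mm thick; a rim (top 17 mm above the table) round a 118 x 54 mm recess holds the lower tile. At each x end a stop, 50 mm wide, 8 mm thick, rises to 52 mm above the table; 134 mm between the stops. Long sides open above the rim. Origin: centre of its underside, on the table; x along its length, z up.
- lower_tile: Oak marble-run tile 114 x 50 x 24 mm (x, y, z), dark groove and round dimple on top, already in the cradle's recess: underside 12 mm, top 36 mm above the table. Origin: centre of its underside; x along its length, z up. Stays where it is.
- liner: Stiff cork sheet 126 x 62 x 6 mm (x, y, z), 30 g. Starts on a pine plinth 28 mm high, 96 x 36 mm, its long edges overhanging by 13 mm. Origin: centre of its underside; x along its length, z up. In place on the lower tile its origin is 36 mm above the table; it has 4 mm to spare at each end stop and sticks out 6 mm past the tiles all round.
- upper_tile: Second oak marble-run tile, same as the lower one: 114 x 50 x 24 mm (x, y, z), 100 g. Starts groove up on another pine plinth (28 mm high, 96 x 36 mm), its long sides overhanging by 7 mm. Origin: centre of its underside; x along its length, z up. In place on the liner its origin is 42 mm above the table.
- jar: Bystander: empty clear plastic jar with a twist cap, 72 mm across, 100 mm tall. Origin: centre of its underside.
- roller: Bystander: spiky silicone roller lying down, 70 mm long, 44 mm across. Origin: underside.
- drum: Bystander: oak drum block 70 x 50 x 50 mm with a slit in its top. Origin: centre of its underside.
- cube: Bystander: plastic infinity cube, 46 mm, set at an angle. Origin: centre of its underside.
- prism: Bystander: small glass prism standing upright, three-sided, 60 mm tall, about 35 mm wide. Origin: underside.
There are look-alikes about, which are no part of the job. Leave any white look-alike of the liner alone. Leave any turquoise look-alike of the upper_tile alone.

How it is judged:
By the outcome, as a careful person would: the job done as asked, in the order asked, and still so for the second after the job is handed in, with the robot touching nothing.
It also fails if it takes over 64 s, if anything falls off the work surface, if the arm or the gripper's body presses on something with over 40 N, if the wrist force passes 120 N, or if a joint passes its speed limit or range.

## Robot

A 7-joint arm with a two-finger parallel gripper is mounted at the origin on the work surface. World frame = base frame: x ahead of the robot, y to its left, z up, the work surface at z = 0. Lengths are in m, angles in rad, forces in N, time in s.
With the tool pointing down it reaches from about 0.425 to 0.925 m from the base axis. Payload 6.8 kg.
Tool frame: the origin (TCP) lies at the very end of the fingers, on their centre line; the grasp point (between the pads) lies 19 mm behind it; z points along the fingers, y is the line along which they close (so a half turn about z gives the same grasp; the last joint's range is limited). The gripper opens to 85 mm and grips with 20 to 120 N. Pads are 22 mm wide; open, the fingers measure 114 mm over their backs; the gripper's body (76 mm by 85 mm) begins 54 mm behind the grasp point. The pads swing forward as they close: fully open they stand 13 mm farther back than shut.
Start: joints at [-1.321, 0.477, 0.022, 1.555, -0.011, 1.109, -0.083], TCP at [0.236, 0.632, 0.206] pointing down, gripper open.
Joint ranges: [-2.96, 2.96], [-0.34, 2.1], [-1.41, 1.46], [0.24, 2.44], [-1.37, 4.51], [0.17, 1.92], [-2.96, 2.96]. Speed limits (rad/s): [2.39, 2.39, 3.14, 3.14, 3.14, 3.14, 3.14].

## Interface

Orientations are given as a unit quaternion [w, x, y, z].
In Python, from station import telemetry, viewer, job, search_frame, cut_out gives the robot as it stands. The module is installed in compiled form; this text tells all that it offers.
- The arm moves only by the shell command python3 -m crank 'ROWS' [FORCE]. ROWS is JSON, a list of rows, each an object with "delta_rot": the turn, a rotation vector about the tool's x, y, z in degrees, a list of three; "xyz": the shift along the tool's x, y, z in m, a list of three; "fingers": the gripper command: -1 is fully open, 1 is shut, values between are in proportion. In form: [{"delta_rot": [ax, ay, az], "xyz": [dx, dy, dz], "fingers": fingers}, ...]. A call has 1 to 10 rows; each row is the pose to reach, as a shift and turn from the pose commanded when the call began, along the tool's axes at that moment; what a row does not reach only later rows make up. A row lasts 1/10 s, in which the tool goes at most 50 mm and 8.59 degrees, less where a joint would pass 70% of its speed; a pose out of reach is approached as far as the arm can. A call with a gripper value outside its range is refused whole. The fingers move at their own pace and stop on an object; FORCE is the grip in N (left out, the last holds). Time passes only in rows, so rows that repeat a pose let the fingers close. It gives the time, the measured TCP pose, the force, the opening and the grip force at its end, in the units of the state.
- telemetry.get_obs(): the state, without advancing time (a new reading comes with each control period).
- viewer.read_camera(name): name is "scene" or "side" or "wrist"; returns a dict with "img" (384x512x3 uint8, red, green, blue), "fx", "fy", "cx", "cy" (pixels), "origin" and "rotation" of the camera in the world. Camera axes: x right, y up, looking along -z (the intrinsics and any distortion apply to the point x, -y, -z); pixel columns grow to the right and rows downward; lengths in m; the calibration is good to about 2 mm. The wrist camera is an equidistant fisheye: a pixel r from the principal point sees the ray r / f radians off the axis. A picture is of the moment at which its call begins. There is no depth.
- job.hand_in(): hands the job in; it is judged then, once.
Trained networks look in the newest picture that a camera, given by its name, has taken for a name from the list of things; names that differ only in an ending like _2 or _b are one class to them, and where a whole thing is asked for, a point or a joint stands for the part that bears it (a point fixed in the world has none). Each returns a list of dicts, best first, with "score" (0 to 1); they miss things now and then, are a little off and sometimes report something else, mostly with a low value. They report only what shows in the picture. A call takes as long as a camera call. They do not tell look-alikes from the thing itself.
- search_frame(camera, thing): "pixel" ([column, row] in pixels, amid what is visible of it).
- cut_out(camera, thing): "pixels" (384x512 bool, what is visible of it) and "pixel" ([column, row] in pixels, amid what is visible of it).
The state is a dict: "t": time; "q": joint angles; "joint_vel": joint speeds; "joint_torque": joint torques, N m; "eef_pos": TCP position; "tool_rot": TCP orientation; "contact_force": force on the tool from outside, world axes, zero at the start; "torque": the same for the moment, N m; "gripper_width": opening from 0.0 (shut) to 1.0 (fully open); "grasp_force": force on a finger pad.
Only numpy, scipy, OpenCV 4.12 (cv2) and the standard library are available. Lean on these libraries where they do the work, as an engineer would, in place of code of your own. Each camera call takes 0.05 s, during which the arm holds its last target. There are 200 camera calls.

## Working session

There is one attempt and no reset: what is moved stays moved. The work goes in short steps, Python scripts to look and compute and a shell command to move; the robot and the scene stay as the last step left them, time stands still between calls to the robot, and variables do not carry over. Pictures are saved under pics/ and viewed, at most 10 in all, crops included, and the job is handed in when it is done.

```bash
mkdir -p pics
cat > h.py <<'E'
import numpy as np, cv2
from station import telemetry, viewer, job, search_frame, cut_out
from scipy.spatial.transform import Rotation as R
def ray(c,px,name):
    px=np.atleast_2d(np.asarray(px,float))
    u=(px[:,0]-c['cx'])/c['fx']; v=(px[:,1]-c['cy'])/c['fy']
    if name=='wrist':
        r=np.hypot(u,v)+1e-12; s=np.sin(r)/r
        d=np.c_[u*s,-v*s,-np.cos(r)]
    else: d=np.c_[u,-v,-np.ones(len(u))]
    return d@np.array(c['rotation']).T
def onplane(c,px,z,name):
    d=ray(c,px,name); o=np.array(c['origin'])
    return o+d*((z-o[2])/d[:,2])[:,None]
E
python3 - <<'E'
from h import *
ob=telemetry.get_obs(); print({k:np.round(v,3) for k,v in ob.items()})
ims=[]
for n in ['scene','side','wrist']:
    c=viewer.read_camera(n); print(n,c['fx'],c['cx'],c['cy'],np.round(c['origin'],3),np.round(c['rotation'],3).tolist(),[k for k in c])
    cv2.imwrite(f'pics/{n}0.png',c['img'][:,:,::-1])
    for t in ['cradle','lower_tile','liner','upper_tile','jar','roller','drum','cube','prism']:
        r=search_frame(n,t); 
        print(n,t,[(np.round(x['score'],2),np.round(x['pixel']).tolist(),np.round(onplane(c,x['pixel'],0.035,n)[0,:2],3).tolist()) for x in r[:4]])
E
```

```text
{'t': np.float64(0.0), 'q': array([-1.321,  0.478,  0.022,  1.556, -0.012,  1.109, -0.083]), 'joint_vel': array([ 0.001,  0.001,  0.002, -0.002,  0.   , -0.001, -0.001]), 'joint_torque': array([ 0.0000e+00, -5.9646e+01,  1.6080e+00, -2.8120e+01,  1.2000e-02,
        9.0000e-03, -0.0000e+00]), 'eef_pos': array([0.236, 0.632, 0.205]), 'tool_rot': array([-0.   ,  0.178,  0.984, -0.001]), 'contact_force': array([ 0.542,  0.098, -0.345]), 'torque': array([-0.005,  0.009,  0.007]), 'grasp_force': np.float64(0.0), 'gripper_width': np.float64(0.999)}
scene 492.7420019119258 258.26084131976745 182.5704527886429 [1.276 0.585 0.696] [0.377, 0.195, 0.435, 0.794] ['img', 'fx', 'fy', 'cx', 'cy', 'origin', 'rotation']Traceback (most recent call last):
  File "<stdin>", line 9, in <module>
  File "h.py", line 13, in onplane
    d=ray(c,px,name); o=np.array(c['origin'])
  File "h.py", line 11, in ray
    return d@np.array(c['rotation']).T
           ~^~~~~~~~~~~~~~~~~~~~~~~~~~
ValueError: matmul: Input operand 1 has a mismatch in its core dimension 0, with gufunc signature (n?,k),(k,m?)->(n?,m?) (size 4 is different from 3)
```

View pics/scene0.png

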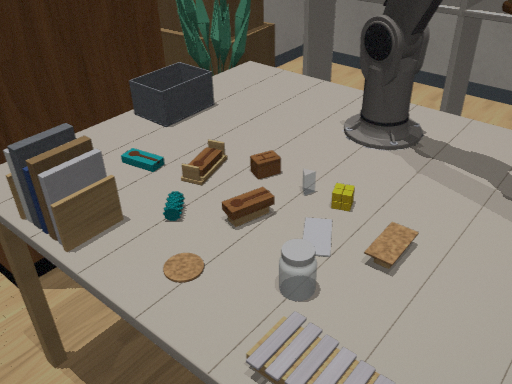

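```bash
sed -i "s/np.array(c\['rotation'\]).T/R.from_quat(c['rotation'],scalar_first=True).as_matrix().T/" h.py
python3 - <<'E'
from h import *
for n in ['scene','side','wrist']:
    c=viewer.read_camera(n); print(n,c['fx'],c['fy'],c['cx'],c['cy'],np.round(c['origin'],3),np.round(c['rotation'],3))
    cv2.imwrite(f'pics/{n}1.png',c['img'][:,:,::-1])
    for t in ['cradle','lower_tile','liner','upper_tile','jar','roller','drum','cube','prism']:
        r=search_frame(n,t); 
        print(n,t,[(np.round(x['score'],2),np.round(x['pixel']).tolist(),np.round(onplane(c,x['pixel'],0.035,n)[0,:2],3).tolist()) for x in r[:3]])
E
```

```text
scene 492.7420019119258 492.7420019119258 258.26084131976745 182.5704527886429 [1.276 0.585 0.696] [0.377 0.195 0.435 0.794]
scene cradle [(np.float64(0.76), [196.0, 170.0], [0.557, -0.236])]
scene lower_tile [(np.float64(0.76), [204.0, 159.0], [0.504, -0.263])]
scene liner [(np.float64(0.94), [390.0, 245.0], [0.516, 0.287]), (np.float64(0.63), [318.0, 235.0], [0.581, 0.155])]
scene upper_tile [(np.float64(0.98), [246.0, 203.0], [0.587, -0.04]), (np.float64(0.66), [144.0, 158.0], [0.6, -0.395])]
scene jar [(np.float64(0.7), [296.0, 267.0], [0.689, 0.176])]
scene roller [(np.float64(0.96), [174.0, 208.0], [0.704, -0.157])]
scene drum [(np.float64(0.9), [265.0, 168.0], [0.441, -0.104])]
scene cube [(np.float64(0.97), [345.0, 198.0], [0.429, 0.126]), (np.float64(0.74), [245.0, 203.0], [0.588, -0.044]), (np.float64(0.2), [390.0, 246.0], [0.52, 0.288])]
scene prism [(np.float64(0.84), [310.0, 179.0], [0.412, 0.017]), (np.float64(0.47), [206.0, 157.0], [0.494, -0.265])]
side 430.5207450695931 430.5207450695931 248.8802606615439 194.64289943994942 [ 0.11  -0.889  0.793] [ 0.873  0.423 -0.10
[... 572 characters left out ...]
t64(0.68), [316.0, 215.0], [0.669, -0.21])]
side drum [(np.float64(0.34), [257.0, 140.0], [0.72, 0.205])]
side cube [(np.float64(0.74), [179.0, 183.0], [0.401, 0.105])]
side prism []
wrist 297.3186396354542 297.3186396354542 254.56077813226221 186.73745494698827 [0.166 0.658 0.372] [ 0.813 -0.122 -0.084  0.564]
wrist cradle [(np.float64(0.4), [5.0, 361.0], [0.484, -0.172])]
wrist lower_tile []
wrist liner [(np.float64(0.86), [102.0, 372.0], [0.525, 0.192])]
wrist upper_tile [(np.float64(0.51), [1.0, 341.0], [0.415, -0.095])]
wrist jar []
wrist roller []
wrist drum [(np.float64(0.75), [4.0, 340.0], [0.412, -0.077])]
wrist cube []
wrist prism [(np.float64(0.61), [23.0, 337.0], [0.409, 0.026])]
```

View pics/side1.png

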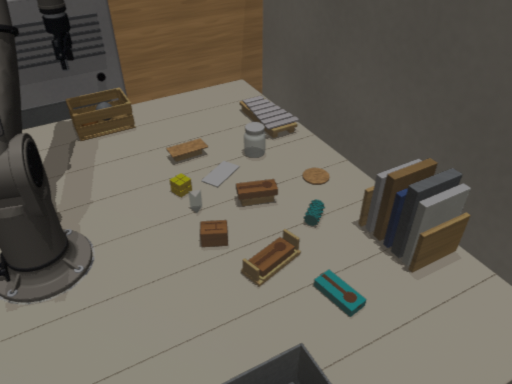

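View pics/wrist1.png

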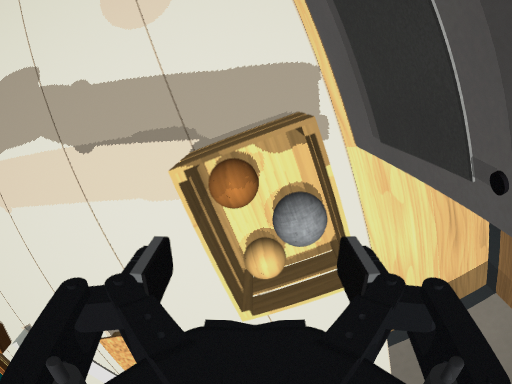

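```bash
cat >> h.py <<'E'
from scipy.optimize import minimize
def proj(c,P,name):
    p=(np.asarray(P)-c['origin'])@R.from_quat(c['rotation'],scalar_first=True).as_matrix()
    x,y,z=p[:,0],-p[:,1],-p[:,2]
    if name=='wrist':
        r=np.hypot(x,y)+1e-12; k=np.arctan2(r,z)/r
        u,v=x*k,y*k
    else: u,v=x/z,y/z
    return np.c_[u*c['fx']+c['cx'],v*c['fy']+c['cy']]
def box(lx,ly,z0,z1,cx=0): return [[cx+a*lx/2,b*ly/2,z] for a in(-1,1) for b in(-1,1) for z in(z0,z1)]
S=dict(liner=[box(.126,.062,.028,.034)],upper_tile=[box(.114,.05,.028,.052)],
 cradle=[box(.15,.064,0,.017),box(.008,.05,0,.052,.071),box(.008,.05,0,.052,-.071),box(.114,.05,.012,.036)])
def sil(c,n,boxes,p):
    m=np.zeros((384*4,512*4),np.uint8); cs,sn=np.cos(p[2]),np.sin(p[2])
    for b in boxes:
        b=np.array(b,float)
        if n=='wrist': # densify edges against fisheye
            b=np.array([b[i]*(1-t)+b[j]*t for i in range(8) for j in range(i) for t in np.linspace(0,1,6)])
        w=np.c_[p[0]+cs*b[:,0]-sn*b[:,1],p[1]+sn*b[:,0]+cs*b[:,1],b[:,2]]
        h=cv2.convexHull(((proj(c,w,n)+.5)*4).astype(np.float32)).round().astype(int)
        cv2.fillConvexPoly(m,h,1)
    return cv2.resize(m.astype(np.float32),(512,384),interpolation=cv2.INTER_AREA)
def fit(views,boxes,p0):
    def cost(p):
        s=0
        for c,n,m in views:
            a=sil(c,n,boxes,p); i=np.minimum(a,m).sum(); s-=i/(np.maximum(a,m).sum()+1e-9)
        return s/len(views)
    best=None
    for y in np.deg2rad([0,45,90,135]) if len(p0)==2 else [p0[2]]:
        p=np.array([p0[0],p0[1],y]); sp=np.array([p,p+[.01,0,0],p+[0,.01,0],p+[0,0,.3]])
        r=minimize(cost,p,method='Nelder-Mead',options=dict(initial_simplex=sp,xatol=2e-4,fatol=1e-4))
        if best is None or r.fun<best.fun: best=r
    return best.x,-best.fun
def mask(n,t,c,near,z=.035):
    r=cut_out(n,t)
    r=[x for x in r if np.linalg.norm(onplane(c,x['pixel'],z,n)[0,:2]-near)<.07]
    return r[0]['pixels'].astype(np.float32) if r else None
E
python3 - <<'E'
from h import *
C={n:viewer.read_camera(n) for n in ['scene','side']}
for t,near in dict(liner=(.51,.285),upper_tile=(.586,-.03),cradle=(.5,-.275)).items():
    V=[]
    for n,c in C.items():
        m=mask(n,t,c,near)
        if t=='cradle':
            m2=mask(n,'lower_tile',c,near)
            if m is not None and m2 is not None: m=np.maximum(m,m2)
        if m is None: print(t,n,'none');continue
        print(t,n,m.sum()); V.append((c,n,m))
    for v in V: 
        p,s=fit([v],S[t],near); print(' ',v[1],np.round(p[:2],4),np.rad2deg(p[2]).round(1),round(s,3))
    p,s=fit(V,S[t],near); print(' both',np.round(p[:2],4),np.rad2deg(p[2]).round(1),round(s,3))
E
```

```text
liner scene 1244.0
liner side 474.0
  scene [0.5007 0.2829] 1.8 0.944
  side [0.4956 0.2831] 0.1 0.937
 both [0.4985 0.2829] 181.2 0.924
upper_tile scene 1031.0
upper_tile side 712.0
  scene [ 0.5872 -0.0354] -17.3 0.937
  side [ 0.5811 -0.036 ] 162.7 0.943
 both [ 0.5846 -0.0363] 162.5 0.917
cradle scene none
cradle side 1667.0
  side [ 0.4939 -0.2683] 16.9 0.939
 both [ 0.4939 -0.2683] 16.9 0.939
```

```bash
cat >> h.py <<'E'
def go(x,y,z,yawdeg):
    o=telemetry.get_obs(); Rc=R.from_quat(o['tool_rot'],scalar_first=True); best=None
    for k in (0,180):
        a=np.deg2rad(yawdeg+k); X=np.array([np.cos(a),np.sin(a),0]); Z=np.array([0,0,-1.]); Y=np.cross(Z,X)
        rv=np.rad2deg((Rc.inv()*R.from_matrix(np.c_[X,Y,Z])).as_rotvec())
        if best is None or np.linalg.norm(rv)<np.linalg.norm(best): best=rv
    print('t',round(float(o['t']),2),'go',(x,y,z,yawdeg),'rot',best.round(2).tolist(),'xyz',Rc.inv().apply(np.array([x,y,z])-o['eef_pos']).round(4).tolist())
E
python3 -c "
from h import *
go(.499,.283,.17,1)"
```

```text
t 2.1 go (0.499, 0.283, 0.17, 1) rot [0.0, 0.0, -21.5] xyz [-0.3683, -0.2352, 0.0359]
```

```bash
python3 -m crank '[{"delta_rot":[0,0,-8],"xyz":[-0.04,-0.025,0],"fingers":-1},{"delta_rot":[0,0,-16],"xyz":[-0.08,-0.05,0],"fingers":-1},{"delta_rot":[0,0,-21.5],"xyz":[-0.368,-0.235,0.036],"fingers":-1},{"delta_rot":[0,0,-21.5],"xyz":[-0.368,-0.235,0.036],"fingers":-1},{"delta_rot":[0,0,-21.5],"xyz":[-0.368,-0.235,0.036],"fingers":-1},{"delta_rot":[0,0,-21.5],"xyz":[-0.368,-0.235,0.036],"fingers":-1},{"delta_rot":[0,0,-21.5],"xyz":[-0.368,-0.235,0.036],"fingers":-1},{"delta_rot":[0,0,-21.5],"xyz":[-0.368,-0.235,0.036],"fingers":-1},{"delta_rot":[0,0,-21.5],"xyz":[-0.368,-0.235,0.036],"fingers":-1},{"delta_rot":[0,0,-21.5],"xyz":[-0.368,-0.235,0.036],"fingers":-1}]'
python3 -c "
from h import *
go(.499,.283,.17,1)"
```

```text
t: 3.1
eef_pos: [0.503, 0.2755, 0.1696]
tool_rot: [0.001, -0.003, 1.0, -0.002]
contact_force: [1.3, 0.0, -0.5]
gripper_width: 1.001
grasp_force: 0.0
t 3.1 go (0.499, 0.283, 0.17, 1) rot [-0.21, 0.09, -0.63] xyz [0.004, 0.0075, -0.0005]
```

```bash
cat > w.py <<'E'
import sys; from h import *
t,x,y,k=sys.argv[1],float(sys.argv[2]),float(sys.argv[3]),sys.argv[4]
c=viewer.read_camera('wrist'); img=c['img'][:,:,::-1].copy()
m=mask('wrist',t,c,(x,y))
if t=='cradle':
    for tt in ['lower_tile']:
        m2=mask('wrist',tt,c,(x,y)); m=m2 if m is None else m if m2 is None else np.maximum(m,m2)
print('mask',m.sum(), 'cols/rows',np.argwhere(m>0).min(0),np.argwhere(m>0).max(0))
p,s=fit([(c,'wrist',m)],S[t],(x,y) if len(sys.argv)<6 else (x,y,np.deg2rad(float(sys.argv[5]))))
print(t,p[:2].round(4),np.rad2deg(p[2]).round(2),round(s,3))
a=sil(c,'wrist',S[t],p)
for q,col in((m,(0,255,0)),(a,(0,0,255))):
    cv2.drawContours(img,cv2.findContours((q>.5).astype(np.uint8),0,1)[0],-1,col,1)
cv2.imwrite(f'pics/w{k}.png',img)
go(p[0],p[1],.17,np.rad2deg(p[2]))
E
python3 w.py liner .499 .283 2
```

```text
mask 6739.0 cols/rows [105 231] [221 292]
liner [0.4984 0.2823] 181.09 0.971
t 3.2 go (np.float64(0.49840147593412815), np.float64(0.282321943628801), 0.17, np.float64(181.09310129164655)) rot [-0.0, -0.0, -0.27] xyz [0.001, 0.0002, -0.0001]
```

View pics/w2.png

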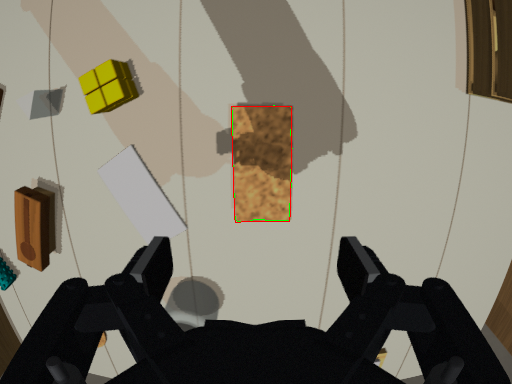

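```bash
python3 -m crank '[{"delta_rot":[0,0,-0.3],"xyz":[0.001,0,0.05],"fingers":-1},{"delta_rot":[0,0,-0.3],"xyz":[0.001,0,0.1],"fingers":-1},{"delta_rot":[0,0,-0.3],"xyz":[0.001,0,0.13],"fingers":-1},{"delta_rot":[0,0,-0.3],"xyz":[0.001,0,0.15],"fingers":-1},{"delta_rot":[0,0,-0.3],"xyz":[0.001,0,0.158],"fingers":-1},{"delta_rot":[0,0,-0.3],"xyz":[0.001,0,0.158],"fingers":-1},{"delta_rot":[0,0,-0.3],"xyz":[0.001,0,0.158],"fingers":-1}]' 30
python3 -m crank '[{"delta_rot":[0,0,0],"xyz":[0,0,0],"fingers":-0.2},{"delta_rot":[0,0,0],"xyz":[0,0,0],"fingers":0},{"delta_rot":[0,0,0],"xyz":[0,0,0],"fingers":0.2},{"delta_rot":[0,0,0],"xyz":[0,0,0],"fingers":0.5},{"delta_rot":[0,0,0],"xyz":[0,0,0],"fingers":1},{"delta_rot":[0,0,0],"xyz":[0,0,0],"fingers":1}]' 30
```

```text
t: 3.9
eef_pos: [0.4982, 0.2846, 0.013]
tool_rot: [0.001, -0.012, 1.0, 0.001]
contact_force: [-0.2, -0.8, 0.4]
gripper_width: 0.996
grasp_force: 0.0
t: 4.5
eef_pos: [0.4978, 0.2832, 0.0119]
tool_rot: [-0.0, -0.011, 1.0, 0.0]
contact_force: [0.6, -0.3, -0.3]
gripper_width: -0.0
grasp_force: 0.0
```

Run:
```python
from h import *
c=viewer.read_camera('wrist'); d=viewer.read_camera('side')
a=c['img']; b=cv2.resize(d['img'][90:220,120:293],(512,384))
cv2.imwrite('pics/x3.png',np.hstack([a[:,100:412],b[:,:480]])[:,:,::-1])
print(telemetry.get_obs())
```

```text
{'t': 4.6, 'q': array([-0.66508626,  0.56438529,  0.050453  ,  1.94684242, -0.04569916,
        0.63149745,  1.00781335]), 'joint_vel': array([-0.00053146, -0.00017604, -0.00011407,  0.00267644,  0.00022455,
       -0.00032866, -0.00065986]), 'joint_torque': array([ 5.95998019e-03, -5.51739371e+01,  2.28556260e+00, -1.85466903e+01,
        8.35321698e-03,  1.85287339e-03, -1.11952138e-04]), 'eef_pos': array([0.49779342, 0.28318224, 0.01187234]), 'tool_rot': array([-2.25443002e-05, -1.12837268e-02,  9.99936336e-01, -1.96974629e-05]), 'contact_force': array([-0.02233442, -0.17143476, -0.1594849 ]), 'torque': array([-0.01493304, -0.02358308,  0.02150729]), 'grasp_force': 0.0, 'gripper_width': -0.00034293276066519235}
```

View pics/x3.png

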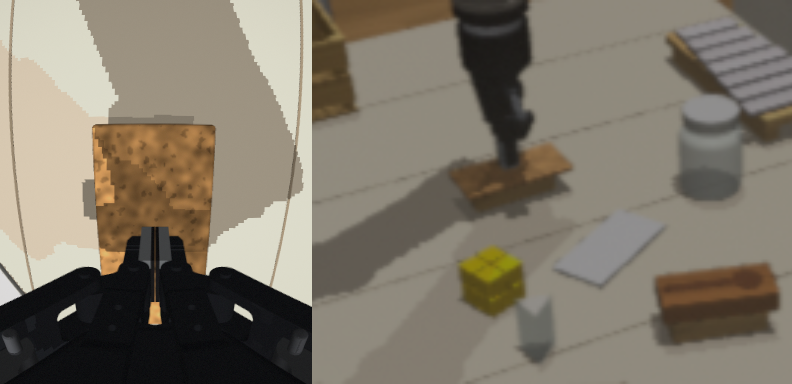

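Run:
```python
from h import *
o=telemetry.get_obs(); P=o['eef_pos']
for n in ('wrist','side'):
    c=viewer.read_camera(n)
    print(n,np.round(c['origin'],3))
    for dz in (-.01,0,.01,.02,.03,.04): print(dz,proj(c,[P+[0,0,dz]],n).round(1)[0])
d=viewer.read_camera('side')['img'][100:190,150:240]
e=viewer.read_camera('scene')['img'][200:280,345:435]
cv2.imwrite('pics/x4.png',np.hstack([cv2.resize(d,(400,400)),cv2.resize(e,(400,400))])[:,:,::-1])
```

```text
wrist [0.423 0.282 0.178]
-0.01 [254.3 217.6]
0 [254.3 223.9]
0.01 [254.3 230.9]
0.02 [254.3 238.7]
0.03 [254.3 247.4]
0.04 [254.2 257.1]
side [ 0.11  -0.889  0.793]
-0.01 [187.9 154.4]
0 [187.6 151.9]
0.01 [187.3 149.4]
0.02 [187.  146.8]
0.03 [186.7 144.2]
0.04 [186.3 141.6]
```

View pics/x4.png

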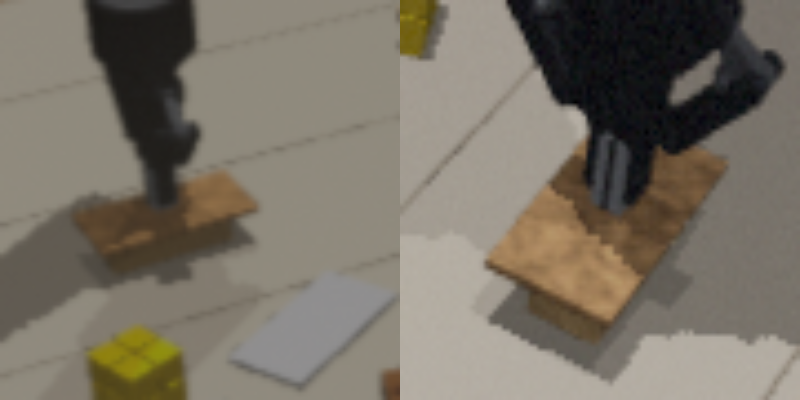

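Run:
```python
from h import *
o=telemetry.get_obs(); P=o['eef_pos']; c=viewer.read_camera('wrist')
for dz in (0,.013,.022,.03): print('front edge',dz,proj(c,[P+[.011,0,dz]],'wrist').round(1)[0])
for z in (.006,.012,.034,.04,.05): print('liner far corners',z,proj(c,[[.498+.063,.283+s*.031,z] for s in(-1,1)],'wrist').round(1).tolist())
for dz in (0,.013,.03): print('open tip (row~237, col 160/350)',dz,proj(c,[P+[.011,s*.0425,dz] for s in (1,-1)],'wrist').round(1).tolist())
```

```text
front edge 0 [254.  239.9]
front edge 0.013 [254.  249.9]
front edge 0.022 [253.9 257.7]
front edge 0.03 [253.9 265.2]
liner far corners 0.006 [[209.6, 297.6], [294.6, 299.2]]
liner far corners 0.012 [[208.5, 302.6], [295.5, 304.3]]
liner far corners 0.034 [[204.3, 323.2], [299.2, 325.0]]
liner far corners 0.04 [[203.0, 329.4], [300.4, 331.2]]
liner far corners 0.05 [[200.8, 340.3], [302.3, 342.2]]
open tip (row~237, col 160/350) 0 [[320.6, 240.3], [187.2, 237.6]]
open tip (row~237, col 160/350) 0.013 [[324.9, 250.2], [182.8, 247.3]]
open tip (row~237, col 160/350) 0.03 [[331.3, 265.0], [176.2, 261.9]]
```

Run:
```python
from h import *
o=telemetry.get_obs(); P=o['eef_pos']; c=viewer.read_camera('wrist')
for dz in (0,.013,.022,.03): print('back edge (228)',dz,proj(c,[P+[-.011,0,dz]],'wrist').round(1)[0])
for z in (.012,.034,.04,.05): print('liner corners (193/315,125)',z,proj(c,[[.498-.063,.283+s*.031,z] for s in(-1,1)],'wrist').round(1).tolist())
for dz in (0,.013,.025,.038): print('open tip (340/172,237)',dz,proj(c,[P+[-.011,s*.0425,dz] for s in (1,-1)],'wrist').round(1).tolist())
```

```text
back edge (228) 0 [254.8 207.1]
back edge (228) 0.013 [254.8 215.4]
back edge (228) 0.022 [254.8 221.9]
back edge (228) 0.03 [254.9 228.3]
liner corners (193/315,125) 0.012 [[201.3, 119.2], [311.5, 121.8]]
liner corners (193/315,125) 0.034 [[193.5, 122.4], [319.8, 125.4]]
liner corners (193/315,125) 0.04 [[190.9, 123.5], [322.5, 126.6]]
liner corners (193/315,125) 0.05 [[186.2, 125.5], [327.5, 128.8]]
open tip (340/172,237) 0 [[324.3, 208.2], [185.0, 205.2]]
open tip (340/172,237) 0.013 [[329.2, 216.4], [180.1, 213.2]]
open tip (340/172,237) 0.025 [[334.4, 225.0], [174.9, 221.6]]
open tip (340/172,237) 0.038 [[340.7, 235.7], [168.6, 232.2]]
```

```bash
python3 -m crank '[{"delta_rot":[0,0,0],"xyz":[0,0,0],"fingers":-1},{"delta_rot":[0,0,0],"xyz":[0,0,0],"fingers":-1},{"delta_rot":[0,0,0],"xyz":[0,0,0],"fingers":-1},{"delta_rot":[0,0,0],"xyz":[0,0,0],"fingers":-1},{"delta_rot":[0,0,0],"xyz":[0,0,0],"fingers":-1},{"delta_rot":[0,0,0],"xyz":[0,0,0],"fingers":-1}]' 30
python3 - <<'E'
from h import *
o=telemetry.get_obs(); P=o['eef_pos']; print(o['gripper_width'],P); c=viewer.read_camera('wrist')
g=cv2.cvtColor(c['img'],cv2.COLOR_RGB2GRAY)
for dz in (.02,.025,.03,.035,.04,.045): print(dz,proj(c,[P+[-.011,s*.0425,dz] for s in (1,-1)],'wrist').round(1).tolist())
cv2.imwrite('pics/x5.png',cv2.resize(c['img'][210:330,120:400],None,fx=2.8,fy=2.8)[:,:,::-1])
E
```

```text
t: 5.5
eef_pos: [0.4978, 0.2833, 0.0119]
tool_rot: [-0.0, -0.011, 1.0, 0.0]
contact_force: [-0.6, -0.1, 0.1]
gripper_width: 0.987
grasp_force: 0.0
0.9868162841122624 [0.49777338 0.28326896 0.01190639]
0.02 [[332.2, 221.3], [177.2, 218.0]]
0.025 [[334.4, 225.0], [174.9, 221.7]]
0.03 [[336.7, 228.9], [172.6, 225.5]]
0.035 [[339.1, 233.1], [170.1, 229.6]]
0.04 [[341.7, 237.5], [167.5, 233.9]]
0.045 [[344.5, 242.2], [164.8, 238.5]]
```

View pics/x5.png

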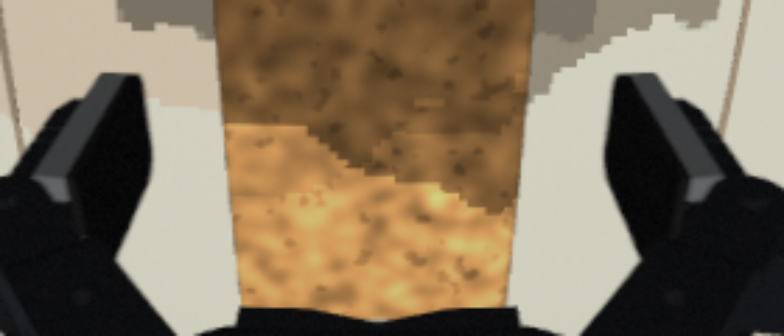

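```bash
python3 -m crank '[{"delta_rot":[0,0,0],"xyz":[0,0,0.012],"fingers":-1},{"delta_rot":[0,0,0],"xyz":[0,0,0.024],"fingers":-1},{"delta_rot":[0,0,0],"xyz":[0,0,0.024],"fingers":-1},{"delta_rot":[0,0,0],"xyz":[0,0,0.024],"fingers":0},{"delta_rot":[0,0,0],"xyz":[0,0,0.024],"fingers":0.2},{"delta_rot":[0,0,0],"xyz":[0,0,0.024],"fingers":0.5},{"delta_rot":[0,0,0],"xyz":[0,0,0.024],"fingers":1},{"delta_rot":[0,0,0],"xyz":[0,0,0.024],"fingers":1}]' 30
```

```text
t: 6.35
eef_pos: [0.4979, 0.2833, -0.0119]
tool_rot: [0.0, -0.011, 1.0, 0.0]
contact_force: [0.1, 0.3, 0.2]
gripper_width: 0.718
grasp_force: 32.6
```

```bash
python3 -m crank '[{"delta_rot":[0,0,0],"xyz":[0,0,-0.02],"fingers":1},{"delta_rot":[0,0,0],"xyz":[0,0,-0.06],"fingers":1},{"delta_rot":[0,0,0],"xyz":[0,0,-0.1],"fingers":1},{"delta_rot":[0,0,0],"xyz":[0,0.03,-0.14],"fingers":1},{"delta_rot":[0,0,0],"xyz":[0,-0.03,-0.16],"fingers":1},{"delta_rot":[0,0,0],"xyz":[0,-0.08,-0.17],"fingers":1},{"delta_rot":[0,0,0],"xyz":[0,-0.12,-0.17],"fingers":1},{"delta_rot":[0,0,0],"xyz":[0,-0.16,-0.17],"fingers":1},{"delta_rot":[0,0,0],"xyz":[0,-0.2,-0.17],"fingers":1},{"delta_rot":[0,0,0],"xyz":[0,-0.24,-0.17],"fingers":1}]'
python3 -c "
from h import *
go(.56,-.12,.16,12)"
```

```text
t: 7.35
eef_pos: [0.503, 0.0415, 0.1582]
tool_rot: [0.0, -0.011, 1.0, 0.0]
contact_force: [-0.2, -0.4, -0.5]
gripper_width: 0.72
grasp_force: 32.9
t 7.35 go (0.56, -0.12, 0.16, 12) rot [0.01, 0.04, -10.72] xyz [-0.0534, -0.1628, -0.0018]
```

```bash
python3 -m crank '[{"delta_rot":[0,0,-5],"xyz":[-0.015,-0.05,0],"fingers":1},{"delta_rot":[0,0,-10],"xyz":[-0.03,-0.1,0],"fingers":1},{"delta_rot":[0,0,-15.5],"xyz":[-0.053,-0.14,0],"fingers":1},{"delta_rot":[0,0,-15.5],"xyz":[-0.053,-0.153,0],"fingers":1},{"delta_rot":[0,0,-15.5],"xyz":[-0.053,-0.153,0],"fingers":1},{"delta_rot":[0,0,-15.5],"xyz":[-0.053,-0.153,0],"fingers":1}]'
sed -i 's/<.07\]/<.09]/' h.py
python3 w.py cradle .496 -.27 6
python3 - <<'E'
from h import *
c=viewer.read_camera('scene'); near=(.496,-.27)
a=mask('scene','cradle',c,near); b=mask('scene','lower_tile',c,near)
print(None if a is None else a.sum(), None if b is None else b.sum())
if a is not None and b is not None:
    p,s=fit([(c,'scene',np.maximum(a,b))],S['cradle'],near); print(p.round(4),np.rad2deg(p[2]),s)
E
```

```text
t: 7.95
eef_pos: [0.5591, -0.107, 0.1576]
tool_rot: [-0.0, -0.146, 0.989, 0.001]
contact_force: [0.9, -0.1, -0.1]
gripper_width: 0.713
grasp_force: 32.9
mask 8305.0 cols/rows [ 0 95] [147 159]
cradle [ 0.4953 -0.2707] 16.79 0.938
t 8.1 go (np.float64(0.49534745569441563), np.float64(-0.27073893890460604), 0.17, np.float64(16.79372477593213)) rot [0.06, -0.01, 0.18] xyz [0.1093, -0.1389, -0.0123]
696.0 532.0
[ 0.4988 -0.269   3.4351] 196.81404194780652 0.9375
```

View pics/w6.png

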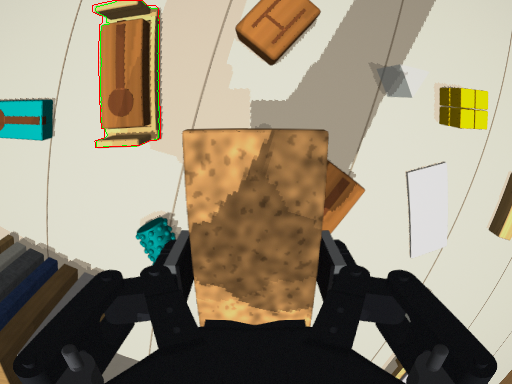

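```bash
python3 -m crank '[{"delta_rot":[0,0,0.2],"xyz":[0.04,-0.01,0],"fingers":1},{"delta_rot":[0,0,0.2],"xyz":[0.065,-0.02,0],"fingers":1},{"delta_rot":[0,0,0.2],"xyz":[0.065,-0.02,0],"fingers":1},{"delta_rot":[0,0,0.2],"xyz":[0.065,-0.02,0],"fingers":1}]'
python3 w.py cradle .496 -.27 7
python3 - <<'E'
from h import *
c=viewer.read_camera('wrist'); o=telemetry.get_obs(); P=o['eef_pos']; print(P)
r=cut_out('wrist','liner'); r=max(r,key=lambda x:x['pixels'].sum()); m=r['pixels'].astype(np.uint8)
q=np.argwhere(m)[:,::-1].astype(float); w=onplane(c,q,P[2]+.046,'wrist')
t=R.from_quat(o['tool_rot'],scalar_first=True).inv().apply(w-P)  # tool frame
print('liner in tool: x max',np.percentile(t[:,0],[99,99.9,100]).round(4))
for a in (.02,.03,.04,.05,.055):
    s=t[abs(t[:,0]-a)<.002]; print(a,s[:,1].min().round(4),s[:,1].max().round(4))
for b in (-.025,-.01,.01,.025):
    s=t[abs(t[:,1]-b)<.002]; print('xmax at y',b,s[:,0].max().round(4))
E
```

```text
t: 8.65
eef_pos: [0.5033, -0.1462, 0.1582]
tool_rot: [0.0, -0.144, 0.99, 0.0]
contact_force: [0.5, -0.3, -0.8]
gripper_width: 0.715
grasp_force: 32.9
mask 8479.0 cols/rows [ 58 111] [208 181]
cradle [ 0.4956 -0.2698] 16.1 0.946
t 8.8 go (np.float64(0.4955559407027639), np.float64(-0.26977644444729654), 0.17, np.float64(16.101957271590795)) rot [0.0, 0.04, 0.6] xyz [0.044, -0.1167, -0.012]
[ 0.50410571 -0.14538964  0.15793015]
liner in tool: x max [0.0251 0.0264 0.0264]
0.02 0.0776 0.1024Traceback (most recent call last):
  File "<stdin>", line 8, in <module>
    return umr_minimum(a, axis, None, out, keepdims, initial, where)
ValueError: zero-size array to reduction operation minimum which has no identity
```

View pics/w7.png

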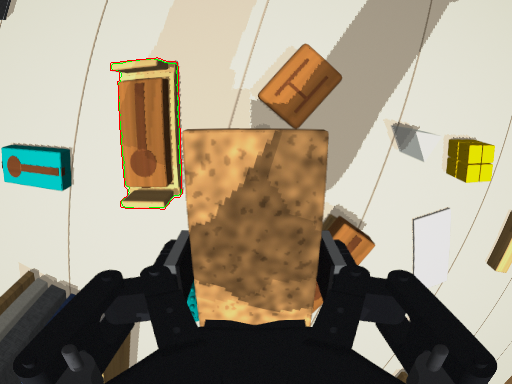

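Run:
```python
from h import *
c=viewer.read_camera('wrist'); o=telemetry.get_obs(); P=o['eef_pos']; 
im=c['img'].astype(int); cork=(im[:,:,0]-im[:,:,2]>45)
for r in (124,126,127,128,129,130,131,132): print(r, cork[r,190:320].mean().round(2),end=' ')
Rt=R.from_quat(o['tool_rot'],scalar_first=True)
for r in (135,150,170,190,210):
    row=cork[r]; L=255
    while row[L-4:L].any(): L-=1
    q=255
    while row[q+1:q+5].any(): q+=1
    w=onplane(c,[[L,r],[q,r]],P[2]+.046,'wrist'); t=Rt.inv().apply(w-P); print(r,L,q,t.round(4).tolist())
w=onplane(c,[[183.5,128.5],[327.5,128.5]],P[2]+.046,'wrist'); print('far',Rt.inv().apply(w-P).round(4).tolist())
go(.4958,-.2697,.158,16.7)
```

```text
124 0.07 126 0.04 127 0.0 128 0.0 129 0.73 130 0.99 131 1.0 132 1.0 135 182 327 [[0.06, -0.0298, -0.046], [0.06, 0.0302, -0.046]]
150 183 327 [[0.0536, -0.0297, -0.046], [0.0537, 0.0306, -0.046]]
170 184 326 [[0.045, -0.0297, -0.046], [0.045, 0.0306, -0.046]]
190 185 324 [[0.0361, -0.0299, -0.046], [0.0361, 0.0303, -0.046]]
210 187 323 [[0.0268, -0.0296, -0.046], [0.0268, 0.0306, -0.046]]
far [[0.0627, -0.029, -0.046], [0.0627, 0.0303, -0.046]]
t 8.95 go (0.4958, -0.2697, 0.158, 16.7) rot [0.0, 0.0, -0.03] xyz [0.0432, -0.1165, -0.0002]
```

```bash
python3 -m crank '[{"delta_rot":[0,0,0],"xyz":[0.015,-0.04,0],"fingers":1},{"delta_rot":[0,0,0],"xyz":[0.03,-0.08,0],"fingers":1},{"delta_rot":[0,0,0],"xyz":[0.043,-0.1165,0],"fingers":1},{"delta_rot":[0,0,0],"xyz":[0.043,-0.1165,0.04],"fingers":1},{"delta_rot":[0,0,0],"xyz":[0.043,-0.1165,0.08],"fingers":1},{"delta_rot":[0,0,0],"xyz":[0.043,-0.1165,0.115],"fingers":1},{"delta_rot":[0,0,0],"xyz":[0.043,-0.1165,0.132],"fingers":1},{"delta_rot":[0,0,0],"xyz":[0.043,-0.1165,0.132],"fingers":1},{"delta_rot":[0,0,0],"xyz":[0.043,-0.1165,0.132],"fingers":1}]'
python3 - <<'E'
from h import *
c=viewer.read_camera('wrist'); o=telemetry.get_obs(); P=o['eef_pos']; Rt=R.from_quat(o['tool_rot'],scalar_first=True)
cv2.imwrite('pics/x8.png',cv2.resize(c['img'][60:260,120:390],None,fx=2.9,fy=2.9)[:,:,::-1])
go(.4958,-.2697,.026,16.7)
for t in ('cradle','liner','lower_tile'):
    for r in cut_out('wrist',t):
        m=r['pixels']; q=np.argwhere(m); print(t,round(r['score'],2),m.sum(),q.min(0),q.max(0))
        if t=='cradle' and m[:150].any():
            for row in range(q[:,0].min(),q[:,0].min()+30,3):
                k=np.where(m[row])[0]
                if len(k): w=Rt.inv().apply(onplane(c,[[k.min(),row],[k.max(),row]],.052,'wrist')-P); print(row,k.min(),k.max(),w[:,:2].round(4).tolist())
E
```

```text
t: 9.85
eef_pos: [0.4958, -0.2704, 0.0261]
tool_rot: [-0.0, -0.144, 0.99, -0.0]
contact_force: [0.4, 0.2, -0.2]
gripper_width: 0.716
grasp_force: 32.9
t 9.9 go (0.4958, -0.2697, 0.026, 16.7) rot [-0.06, 0.07, -0.09] xyz [0.0003, 0.0011, 0.0009]
cradle 0.83 3072 [ 98 202] [128 308]
98 217 288 [[0.0755, -0.017], [0.0755, 0.0162]]
101 204 306 [[0.0743, -0.0232], [0.0743, 0.0248]]
104 204 306 [[0.0728, -0.0232], [0.0729, 0.0248]]
107 204 306 [[0.0714, -0.0233], [0.0714, 0.0248]]
110 204 306 [[0.07, -0.0233], [0.07, 0.0249]]
113 204 306 [[0.0685, -0.0233], [0.0686, 0.0249]]
116 204 306 [[0.0671, -0.0234], [0.0671, 0.0249]]
119 203 307 [[0.0657, -0.0239], [0.0657, 0.0255]]
122 202 308 [[0.0642, -0.0244], [0.0643, 0.026]]
125 202 308 [[0.0628, -0.0244], [0.0628, 0.026]]
liner 0.62 25500 [127 182] [325 328]
liner 0.52 128 [329 502] [353 511]
lower_tile 0.43 25428 [128 182] [325 328]
```

View pics/x8.png

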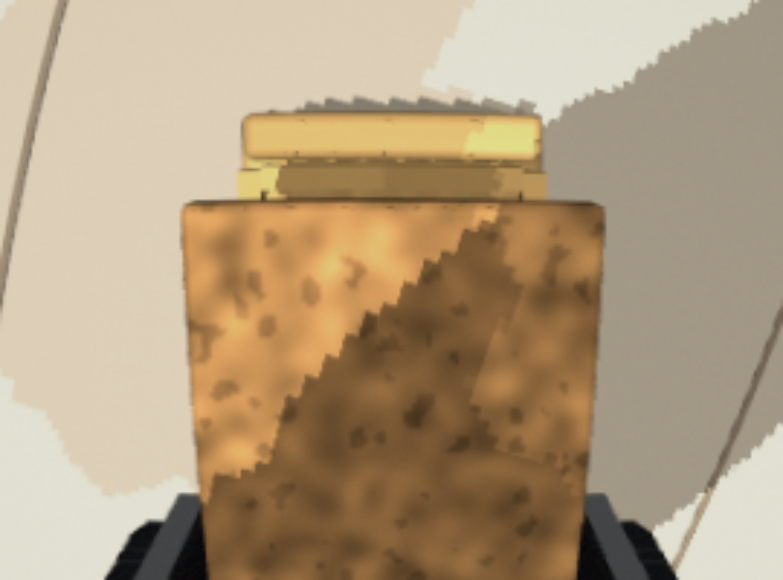

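```bash
python3 -m crank '[{"delta_rot":[0,0,0],"xyz":[0,0,0.01],"fingers":1},{"delta_rot":[0,0,0],"xyz":[0,0,0.02],"fingers":1},{"delta_rot":[0,0,0],"xyz":[0,0,0.024],"fingers":1},{"delta_rot":[0,0,0],"xyz":[0,0,0.026],"fingers":1},{"delta_rot":[0,0,0],"xyz":[0,0,0.027],"fingers":1},{"delta_rot":[0,0,0],"xyz":[0,0,0.027],"fingers":1},{"delta_rot":[0,0,0],"xyz":[0,0,0.027],"fingers":1}]'
```

```text
t: 10.75
eef_pos: [0.4955, -0.2704, -0.001]
tool_rot: [0.0, -0.144, 0.99, -0.0]
contact_force: [0.2, -0.4, -0.8]
gripper_width: 0.715
grasp_force: 32.9
```

```bash
for i in 1 2 3 4; do :; done
python3 -m crank '[{"delta_rot":[0,0,0],"xyz":[0,0,0.001],"fingers":1},{"delta_rot":[0,0,0],"xyz":[0,0,0.002],"fingers":1},{"delta_rot":[0,0,0],"xyz":[0,0,0.002],"fingers":1},{"delta_rot":[0,0,0],"xyz":[0,0,0.002],"fingers":1}]'
python3 -m crank '[{"delta_rot":[0,0,0],"xyz":[0,0,0.001],"fingers":1},{"delta_rot":[0,0,0],"xyz":[0,0,0.001],"fingers":1},{"delta_rot":[0,0,0],"xyz":[0,0,0.001],"fingers":1}]'
```

```text
t: 11.15
eef_pos: [0.4953, -0.2703, -0.0031]
tool_rot: [-0.0, -0.144, 0.99, 0.0]
contact_force: [-0.7, 0.3, -1.7]
gripper_width: 0.711
grasp_force: 32.9
t: 11.45
eef_pos: [0.4954, -0.2704, -0.0039]
tool_rot: [0.0, -0.144, 0.99, -0.0]
contact_force: [-0.2, 0.2, 2.7]
gripper_width: 0.714
grasp_force: 33.2
```

```bash
python3 -m crank '[{"delta_rot":[0,0,0],"xyz":[0,0,0.0003],"fingers":1},{"delta_rot":[0,0,0],"xyz":[0,0,0.0003],"fingers":-0.5},{"delta_rot":[0,0,0],"xyz":[0,0,0.0003],"fingers":-0.7},{"delta_rot":[0,0,0],"xyz":[0,0,0.0003],"fingers":-0.9},{"delta_rot":[0,0,0],"xyz":[0,0,0.0003],"fingers":-1},{"delta_rot":[0,0,0],"xyz":[0,0,0.0003],"fingers":-1}]'
python3 -m crank '[{"delta_rot":[0,0,0],"xyz":[0,0,-0.01],"fingers":-1},{"delta_rot":[0,0,0],"xyz":[0,0,-0.03],"fingers":-1},{"delta_rot":[0,0,0],"xyz":[0,0,-0.07],"fingers":-1},{"delta_rot":[0,0,0],"xyz":[0,0,-0.12],"fingers":-1},{"delta_rot":[0,0,0],"xyz":[0,0,-0.16],"fingers":-1},{"delta_rot":[0,0,0],"xyz":[0,0,-0.16],"fingers":-1},{"delta_rot":[0,0,0],"xyz":[0,0,-0.16],"fingers":-1}]'
sed -i 's/^def sil/S["placed"]=[box(.126,.062,.036,.042)]\nS["stops"]=S["cradle"]+S["placed"]\ndef sil/' h.py
python3 - <<'E'
from h import *
c=viewer.read_camera('wrist'); near=(.4955,-.27)
m=mask('wrist','liner',c,near); b=mask('wrist','cradle',c,near)
print(None if m is None else m.sum(),None if b is None else b.sum())
p,s=fit([(c,'wrist',m)],S['placed'],(*near,.29)); print('liner',p.round(4),np.rad2deg(p[2]),s)
if b is not None:
    p,s=fit([(c,'wrist',np.maximum(m,b))],S['stops'],(*near,.29)); print('cradle+liner',p.round(4),np.rad2deg(p[2]),s)
go(.585,-.036,.156,-17.4)
E
```

```text
t: 12.05
eef_pos: [0.4952, -0.2702, -0.0045]
tool_rot: [-0.0, -0.144, 0.99, 0.0]
contact_force: [0.9, -0.2, -0.4]
gripper_width: 0.999
grasp_force: 0.0
t: 12.75
eef_pos: [0.4959, -0.2705, 0.1572]
tool_rot: [0.001, -0.144, 0.99, -0.001]
contact_force: [-0.2, 0.9, -0.5]
gripper_width: 1.002
grasp_force: 0.0
7646.0 1273.0
liner [ 0.4958 -0.2706  0.2893] 16.577327948975505 0.978725254535675
cradle+liner [ 0.4955 -0.2706  0.2883] 16.518822577340647 0.9584597945213318
t 12.9 go (0.585, -0.036, 0.156, -17.4) rot [0.05, -0.14, 34.01] xyz [-0.1537, 0.1981, -0.0016]
```

```bash
python3 -m crank '[{"delta_rot":[0,0,7],"xyz":[-0.03,0.04,0],"fingers":-1},{"delta_rot":[0,0,14],"xyz":[-0.06,0.08,0],"fingers":-1},{"delta_rot":[0,0,21],"xyz":[-0.09,0.12,0],"fingers":-1},{"delta_rot":[0,0,28],"xyz":[-0.12,0.16,0],"fingers":-1},{"delta_rot":[0,0,34],"xyz":[-0.1537,0.198,0],"fingers":-1},{"delta_rot":[0,0,34],"xyz":[-0.1537,0.198,0],"fingers":-1},{"delta_rot":[0,0,34],"xyz":[-0.1537,0.198,0],"fingers":-1},{"delta_rot":[0,0,34],"xyz":[-0.1537,0.198,0],"fingers":-1}]'
python3 w.py upper_tile .585 -.036 9
python3 - <<'E'
from h import *
c=viewer.read_camera('wrist')
for t in('prism','roller','drum','cube','jar'):
    print(t,[(round(x['score'],2),onplane(c,x['pixel'],.03,'wrist')[0,:2].round(3).tolist()) for x in search_frame('wrist',t)[:2]])
E
```

```text
t: 13.7
eef_pos: [0.5849, -0.0382, 0.1546]
tool_rot: [-0.001, 0.152, 0.988, -0.001]
contact_force: [-1.2, -1.5, 0.0]
gripper_width: 0.999
grasp_force: 0.0
mask 6043.0 cols/rows [117 229] [233 284]
upper_tile [ 0.5847 -0.0367] 162.06 0.965
t 13.8 go (np.float64(0.5847298883988481), np.float64(-0.036666930849015206), 0.17, np.float64(162.06148142776192)) rot [-0.06, -0.05, 0.39] xyz [0.0011, 0.0019, -0.0149]
prism [(0.88, [0.424, 0.009])]
roller [(0.8, [0.683, -0.169])]
drum [(0.94, [0.41, -0.13])]
cube []
jar [(0.55, [0.712, 0.209]), (0.54, [0.488, -0.227])]
```

```bash
python3 -c "
from h import *
go(.5847,-.0366,.005,-17.7)"
```

```text
t 14.1 go (0.5847, -0.0366, 0.005, -17.7) rot [0.01, 0.01, 0.25] xyz [0.0014, 0.0002, 0.1507]
```

```bash
python3 -m crank '[{"delta_rot":[0,0,0.2],"xyz":[0.001,0,0.04],"fingers":-1},{"delta_rot":[0,0,0.2],"xyz":[0.001,0,0.08],"fingers":-1},{"delta_rot":[0,0,0.2],"xyz":[0.001,0,0.12],"fingers":-1},{"delta_rot":[0,0,0.2],"xyz":[0.001,0,0.142],"fingers":-1},{"delta_rot":[0,0,0.2],"xyz":[0.001,0,0.1505],"fingers":-1},{"delta_rot":[0,0,0.2],"xyz":[0.001,0,0.1505],"fingers":-1},{"delta_rot":[0,0,0.2],"xyz":[0.001,0,0.1505],"fingers":-1}]' 40
python3 -m crank '[{"delta_rot":[0,0,0],"xyz":[0,0,0],"fingers":-0.2},{"delta_rot":[0,0,0],"xyz":[0,0,0],"fingers":0.1},{"delta_rot":[0,0,0],"xyz":[0,0,0],"fingers":0.4},{"delta_rot":[0,0,0],"xyz":[0,0,0],"fingers":0.7},{"delta_rot":[0,0,0],"xyz":[0,0,0],"fingers":1},{"delta_rot":[0,0,0],"xyz":[0,0,0],"fingers":1},{"delta_rot":[0,0,0],"xyz":[0,0,0],"fingers":1}]' 40
```

```text
t: 14.8
eef_pos: [0.5861, -0.0365, 0.0063]
tool_rot: [0.001, 0.153, 0.988, 0.0]
contact_force: [0.4, 0.1, -0.7]
gripper_width: 1.0
grasp_force: 0.0
t: 15.5
eef_pos: [0.586, -0.0363, 0.0063]
tool_rot: [0.001, 0.153, 0.988, 0.0]
contact_force: [-1.8, -0.7, 4.9]
gripper_width: 0.576
grasp_force: 42.3
```

```bash
python3 -m crank '[{"delta_rot":[0,0,0],"xyz":[0,0,-0.015],"fingers":1},{"delta_rot":[0,0,0],"xyz":[0,0,-0.045],"fingers":1},{"delta_rot":[0,0,0],"xyz":[0,0,-0.08],"fingers":1},{"delta_rot":[0,0,0],"xyz":[0,0,-0.12],"fingers":1},{"delta_rot":[0,0,0],"xyz":[0,0,-0.14],"fingers":1},{"delta_rot":[0,0,0],"xyz":[0,0,-0.14],"fingers":1}]'
python3 - <<'E'
from h import *
c=viewer.read_camera('wrist'); o=telemetry.get_obs(); P=o['eef_pos']
for t in ('upper_tile',):
  r=cut_out('wrist',t); r=max(r,key=lambda x:x['pixels'].sum()); m=r['pixels']; q=np.argwhere(m); print(m.sum(),q.min(0),q.max(0))
Rt=R.from_quat(o['tool_rot'],scalar_first=True)
top=q[:,0].min()
for r in (top,top+1,top+3,top+8,top+20,top+40,top+60):
    k=np.where(m[r])[0]; w=onplane(c,[[k.min()-.5,r],[k.max()+.5,r]],P[2]-.0063+.052,'wrist'); print(r,k.min(),k.max(),Rt.inv().apply(w-P).round(4)[:,:2].tolist())
go(.4957,-.2705,P[2],16.6)
E
```

```text
t: 16.1
eef_pos: [0.5875, -0.0366, 0.1495]
tool_rot: [0.004, 0.153, 0.988, 0.001]
contact_force: [0.2, -0.0, -2.1]
gripper_width: 0.575
grasp_force: 42.0
19798 [133 197] [324 313]
133 279 288 [[0.0591, 0.0102], [0.0592, 0.0143]]
134 207 303 [[0.0589, -0.0198], [0.0589, 0.0207]]
136 204 306 [[0.0581, -0.0211], [0.0581, 0.022]]
141 198 311 [[0.056, -0.0237], [0.056, 0.0242]]
153 197 312 [[0.0508, -0.0244], [0.0508, 0.0248]]
173 198 311 [[0.0421, -0.0244], [0.042, 0.0248]]
193 198 310 [[0.033, -0.0249], [0.0329, 0.0249]]
t 16.2 go (0.4957, -0.2705, np.float64(0.14719680495253037), 16.6) rot [0.02, 0.04, -34.2] xyz [0.0141, -0.2503, -0.0018]
```

```bash
python3 -m crank '[{"delta_rot":[0,0,-5],"xyz":[0.002,-0.03,0],"fingers":1},{"delta_rot":[0,0,-11],"xyz":[0.004,-0.065,0],"fingers":1},{"delta_rot":[0,0,-17],"xyz":[0.006,-0.105,0],"fingers":1},{"delta_rot":[0,0,-23],"xyz":[0.008,-0.145,0],"fingers":1},{"delta_rot":[0,0,-29],"xyz":[0.01,-0.185,0],"fingers":1},{"delta_rot":[0,0,-34.2],"xyz":[0.012,-0.225,0],"fingers":1},{"delta_rot":[0,0,-34.2],"xyz":[0.0126,-0.25,0],"fingers":1},{"delta_rot":[0,0,-34.2],"xyz":[0.0126,-0.25,0],"fingers":1},{"delta_rot":[0,0,-34.2],"xyz":[0.0126,-0.25,0],"fingers":1}]'
python3 -c "
from h import *
go(.4971,-.2701,.045,16.6)
import time
viewer.read_camera('scene');viewer.read_camera('scene')
go(.4971,-.2701,.045,16.6)"
```

```text
t: 17.1
eef_pos: [0.4963, -0.2706, 0.1437]
tool_rot: [-0.001, -0.144, 0.99, 0.001]
contact_force: [-0.2, 0.0, -1.8]
gripper_width: 0.574
grasp_force: 42.0
t 17.1 go (0.4971, -0.2701, 0.045, 16.6) rot [0.11, -0.12, -0.09] xyz [-0.0011, 0.0, 0.0987]
t 17.2 go (0.4971, -0.2701, 0.045, 16.6) rot [0.1, -0.06, 0.11] xyz [0.0006, -0.0011, 0.0991]
```

```bash
python3 -m crank '[{"delta_rot":[0,0,0],"xyz":[0,-0.0005,0.03],"fingers":1},{"delta_rot":[0,0,0],"xyz":[0,-0.0005,0.065],"fingers":1},{"delta_rot":[0,0,0],"xyz":[0,-0.0005,0.09],"fingers":1},{"delta_rot":[0,0,0],"xyz":[0,-0.0005,0.105],"fingers":1},{"delta_rot":[0,0,0],"xyz":[0,-0.0005,0.11],"fingers":1},{"delta_rot":[0,0,0],"xyz":[0,-0.0005,0.11],"fingers":1},{"delta_rot":[0,0,0],"xyz":[0,-0.0005,0.11],"fingers":1}]'
python3 - <<'E'
from h import *
c=viewer.read_camera('wrist'); o=telemetry.get_obs(); P=o['eef_pos']; Rt=R.from_quat(o['tool_rot'],scalar_first=True)
cv2.imwrite('pics/x10.png',c['img'][:,:,::-1])
go(.4971,-.2701,.035,16.6)
for t,z in (('cradle',.052),('liner',.042),('upper_tile',P[2]-.0063+.052)):
    for r in cut_out('wrist',t)[:2]:
        m=r['pixels']; q=np.argwhere(m); print(t,round(r['score'],2),m.sum(),q.min(0),q.max(0))
        for row in range(q[:,0].min(),q[:,0].min()+(60 if t=='upper_tile' else 30),5):
            k=np.where(m[row])[0]
            if len(k): w=Rt.inv().apply(onplane(c,[[k.min()-.5,row],[k.max()+.5,row]],z,'wrist')-P); print(row,k.min(),k.max(),w[:,:2].round(4).tolist())
E
```

```text
t: 17.9
eef_pos: [0.4986, -0.2715, 0.0361]
tool_rot: [0.001, -0.144, 0.99, -0.0]
contact_force: [0.8, -0.1, -1.4]
gripper_width: 0.574
grasp_force: 42.0
t 17.95 go (0.4971, -0.2701, 0.035, 16.6) rot [-0.08, 0.11, 0.0] xyz [0.0011, 0.002, 0.0013]
cradle 0.92 2244 [ 93 207] [116 307]
93 248 263 [[0.0774, -0.0033], [0.0774, 0.0047]]
98 209 306 [[0.0752, -0.0229], [0.0753, 0.0264]]
103 210 307 [[0.0727, -0.0224], [0.0728, 0.027]]
108 210 306 [[0.0701, -0.0225], [0.0702, 0.0265]]
113 208 306 [[0.0676, -0.0235], [0.0677, 0.0266]]
liner 0.7 204 [317 500] [347 511]
317 511 511 [[-0.1182, 0.2708], [-0.1188, 0.273]]
322 508 511 [[-0.1249, 0.2698], [-0.1275, 0.2787]]
327 507 511 [[-0.1332, 0.2733], [-0.1366, 0.2847]]
332 505 511 [[-0.1411, 0.2749], [-0.1462, 0.2912]]
337 503 511 [[-0.1493, 0.2766], [-0.1564, 0.2982]]
342 501 511 [[-0.1579, 0.2785], [-0.1671, 0.3056]]
upper_tile 0.62 6611 [202   0] [281 115]
202 13 20 [[0.0286, -0.1364], [0.0288, -0.1291]]
207 2 46 [[0.0252, -0.1482], [0.0265, -0.1089]]
212 0 70 [[0.0219, -0.1516], [0.0243, -0.0927]]
217 0 102 [[0.0186, -0.153], [0.0224, -0.0733
[... 334 characters left out ...]
, -0.0716]]
257 13 113 [[-0.0086, -0.1518], [0.0002, -0.0716]]
upper_tile 0.6 19694 [134 197] [324 313]
134 207 301 [[0.0603, -0.0194], [0.0604, 0.0195]]
139 200 309 [[0.0583, -0.0224], [0.0583, 0.0229]]
144 197 313 [[0.0562, -0.0238], [0.0563, 0.0246]]
149 197 313 [[0.0541, -0.0238], [0.0542, 0.0247]]
154 197 313 [[0.052, -0.0239], [0.0521, 0.0248]]
159 198 312 [[0.0499, -0.0236], [0.0499, 0.0245]]
164 198 312 [[0.0477, -0.0237], [0.0478, 0.0246]]
169 198 311 [[0.0456, -0.0238], [0.0456, 0.0243]]
174 198 311 [[0.0434, -0.0239], [0.0434, 0.0244]]
179 199 311 [[0.0412, -0.0236], [0.0412, 0.0245]]
184 198 311 [[0.039, -0.0241], [0.039, 0.0246]]
189 199 310 [[0.0367, -0.0238], [0.0368, 0.0243]]
```

```bash
python3 -m crank '[{"delta_rot":[0,0,0],"xyz":[0.0006,0.0014,0],"fingers":1},{"delta_rot":[0,0,0],"xyz":[0.0006,0.0014,0],"fingers":1},{"delta_rot":[0,0,0],"xyz":[0.0006,0.0014,0],"fingers":1},{"delta_rot":[0,0,0],"xyz":[0.0006,0.0014,0],"fingers":1}]'
cat > m.py <<'E'
from h import *
o=telemetry.get_obs(); c=viewer.read_camera('wrist'); P=o['eef_pos']; Rt=R.from_quat(o['tool_rot'],scalar_first=True)
print(P.round(4)); go(.4956,-.2706,P[2],16.6)
for t,z in (('cradle',.052),('upper_tile',P[2]-.0063+.052)):
    r=[x for x in cut_out('wrist',t) if x['pixels'][:150,250].any()]
    if not r: print(t,'none'); continue
    m=r[0]['pixels']; a=np.where(m[:,240:270].any(1))[0].min()
    for row in ([a,a+5,a+10,a+15] if t=='cradle' else [a,a+10,a+25,a+40]):
        k=np.where(m[row])[0]; w=Rt.inv().apply(onplane(c,[[k.min()-.5,row],[k.max()+.5,row]],z,'wrist')-P)[:,:2]
        print(t,row,k.min(),k.max(),'x',w[:,0].mean().round(4),'yc',w[:,1].mean().round(4),'w',np.ptp(w[:,1]).round(4))
E
python3 m.py
```

```text
t: 18.5
eef_pos: [0.4966, -0.2702, 0.0351]
tool_rot: [0.0, -0.144, 0.99, 0.0]
contact_force: [0.4, 0.8, -1.8]
gripper_width: 0.577
grasp_force: 42.0
[ 0.4966 -0.2702  0.0351]
t 18.55 go (0.4956, -0.2706, np.float64(0.03511976133174986), 16.6) rot [0.0, -0.0, 0.0] xyz [0.0011, -0.0002, -0.0]
cradle 96 224 263 x 0.076 yc -0.0054 w 0.0199
cradle 101 206 304 x 0.0738 yc 0.0003 w 0.0495
cradle 106 206 304 x 0.0712 yc 0.0003 w 0.0496
cradle 111 207 304 x 0.0687 yc 0.0006 w 0.0492
upper_tile 134 208 303 x 0.0603 yc 0.0005 w 0.0394
upper_tile 144 197 312 x 0.0562 yc 0.0001 w 0.0481
upper_tile 159 198 311 x 0.0499 yc 0.0001 w 0.0478
upper_tile 174 198 310 x 0.0434 yc -0.0001 w 0.048
```

```bash
python3 -m crank '[{"delta_rot":[0,0,0],"xyz":[-0.0013,0.0001,0.004],"fingers":1},{"delta_rot":[0,0,0],"xyz":[-0.0013,0.0001,0.008],"fingers":1},{"delta_rot":[0,0,0],"xyz":[-0.0013,0.0001,0.011],"fingers":1},{"delta_rot":[0,0,0],"xyz":[-0.0013,0.0001,0.012],"fingers":1},{"delta_rot":[0,0,0],"xyz":[-0.0013,0.0001,0.0125],"fingers":1},{"delta_rot":[0,0,0],"xyz":[-0.0013,0.0001,0.0125],"fingers":1},{"delta_rot":[0,0,0],"xyz":[-0.0013,0.0001,0.0125],"fingers":1}]'
python3 -m crank '[{"delta_rot":[0,0,0],"xyz":[0,0,0.001],"fingers":1},{"delta_rot":[0,0,0],"xyz":[0,0,0.001],"fingers":1},{"delta_rot":[0,0,0],"xyz":[0,0,0.001],"fingers":1}]'
```

```text
t: 19.35
eef_pos: [0.4979, -0.2698, 0.0227]
tool_rot: [0.0, -0.144, 0.99, -0.0]
contact_force: [-0.4, 1.3, -1.2]
gripper_width: 0.577
grasp_force: 42.0
t: 19.65
eef_pos: [0.4979, -0.2697, 0.0216]
tool_rot: [0.0, -0.144, 0.99, 0.0]
contact_force: [0.2, -0.2, -1.8]
gripper_width: 0.578
grasp_force: 42.0
```

```bash
python3 -m crank '[{"delta_rot":[0,0,0],"xyz":[0,0,0.0005],"fingers":1},{"delta_rot":[0,0,0],"xyz":[0,0,0.001],"fingers":1},{"delta_rot":[0,0,0],"xyz":[0,0,0.001],"fingers":1},{"delta_rot":[0,0,0],"xyz":[0,0,0.001],"fingers":1}]'
python3 -m crank '[{"delta_rot":[0,0,0],"xyz":[0,0,0.0007],"fingers":1},{"delta_rot":[0,0,0],"xyz":[0,0,0.0007],"fingers":1},{"delta_rot":[0,0,0],"xyz":[0,0,0.0007],"fingers":1}]'
```

```text
t: 20.05
eef_pos: [0.4978, -0.2697, 0.0206]
tool_rot: [-0.0, -0.144, 0.99, 0.0]
contact_force: [-0.1, 0.3, -1.3]
gripper_width: 0.575
grasp_force: 42.0
t: 20.35
eef_pos: [0.4979, -0.2697, 0.0203]
tool_rot: [0.0, -0.144, 0.99, 0.0]
contact_force: [-2.2, 0.9, 6.0]
gripper_width: 0.573
grasp_force: 42.8
```

```bash
python3 -m crank '[{"delta_rot":[0,0,0],"xyz":[0,0,0],"fingers":1},{"delta_rot":[0,0,0],"xyz":[0,0,0],"fingers":0},{"delta_rot":[0,0,0],"xyz":[0,0,0],"fingers":-0.3},{"delta_rot":[0,0,0],"xyz":[0,0,0],"fingers":-0.6},{"delta_rot":[0,0,0],"xyz":[0,0,0],"fingers":-1},{"delta_rot":[0,0,0],"xyz":[0,0,0],"fingers":-1},{"delta_rot":[0,0,0],"xyz":[0,0,0],"fingers":-1}]' 20
python3 -m crank '[{"delta_rot":[0,0,0],"xyz":[0,0,-0.01],"fingers":-1},{"delta_rot":[0,0,0],"xyz":[0,0,-0.03],"fingers":-1},{"delta_rot":[0,0,0],"xyz":[0,0,-0.07],"fingers":-1},{"delta_rot":[0,0,0],"xyz":[0,0,-0.11],"fingers":-1},{"delta_rot":[0,0,0],"xyz":[0,0,-0.15],"fingers":-1},{"delta_rot":[0,0,0],"xyz":[0,0,-0.15],"fingers":-1},{"delta_rot":[0,0,0],"xyz":[0,0,-0.15],"fingers":-1},{"delta_rot":[0,0,0],"xyz":[0,0,-0.15],"fingers":-1}]'
python3 - <<'E'
from h import *
c=viewer.read_camera('wrist'); near=(.4956,-.2706); K={}
cv2.imwrite('pics/final.png',c['img'][:,:,::-1])
for t in ('upper_tile','lower_tile','liner','cradle'): K[t]=mask('wrist',t,c,near); print(t,None if K[t] is None else K[t].sum())
m=K['upper_tile']; U=[box(.114,.05,.042,.066)]
if m is None: m=K['lower_tile']
p,s=fit([(c,'wrist',m)],U,(*near,.29)); print('tile',p.round(4),np.rad2deg(p[2]).round(2),s)
A=np.max([k for k in K.values() if k is not None],0)
p,s=fit([(c,'wrist',A)],S['stops']+U,(*near,.29)); print('all',p.round(4),np.rad2deg(p[2]).round(2),s)
if K['liner'] is not None:
    p,s=fit([(c,'wrist',np.maximum(K['liner'],m))],S['placed']+U,(*near,.29)); print('liner+tile',p.round(4),np.rad2deg(p[2]).round(2),s)
E
```

```text
t: 21.05
eef_pos: [0.4979, -0.2697, 0.0198]
tool_rot: [-0.0, -0.144, 0.99, 0.0]
contact_force: [0.7, 0.2, 0.9]
gripper_width: 0.996
grasp_force: 0.0
t: 21.85
eef_pos: [0.4971, -0.2692, 0.1692]
tool_rot: [-0.001, -0.144, 0.99, 0.0]
contact_force: [-0.9, 0.2, -0.9]
gripper_width: 1.002
grasp_force: 0.0
upper_tile 6126.0
lower_tile None
liner 1255.0
cradle 1143.0
tile [ 0.4973 -0.2699  0.2854] 16.35 0.9738339185714722
all [ 0.4953 -0.2706  0.2824] 16.18 0.9748891592025757
liner+tile [ 0.4966 -0.2703  0.2857] 16.37 0.9790346026420593
```

Run:
```python
from h import *
near=(.4956,-.2706); U=[box(.114,.05,.042,.066)]; Bs=box(.15,.064,0,.017)
for n in ('wrist','scene','side'):
    c=viewer.read_camera(n); K={t:mask(n,t,c,near) for t in ('upper_tile','lower_tile','liner','cradle')}
    print(n,{k:None if v is None else int(v.sum()) for k,v in K.items()})
    m=K['upper_tile'] if K['upper_tile'] is not None else K['lower_tile']
    if m is None: continue
    A=np.max([k for k in K.values() if k is not None],0)
    p,s=fit([(c,n,m)],U,(*near,.29)); q,s2=fit([(c,n,A)],S['stops']+U,(*near,.29)); 
    d=p-q; print(' tile',p.round(4),round(s,3),'all',q.round(4),round(s2,3),'along x',round(d[0]*.958+d[1]*.286,4),'y',round(-d[0]*.286+d[1]*.958,4),'yaw',np.rad2deg(d[2]).round(2))
    if n=='wrist':
        # samples along the cradle axis: distance from center for class change
        for off in (-.015,-.008,.008,.015):
            out=[]
            for z,nm in ((.042,'liner'),(.066,'upper_tile')):
                x=np.linspace(-.08,.08,641); w=np.c_[q[0]+.958*x-.286*off,q[1]+.286*x+.958*off,np.full(641,z)]
                u=proj(c,w,n).round().astype(int); h=K[nm][u[:,1],u[:,0]]>0; xs=x[h]
                out.append((nm,xs.min().round(4) if len(xs) else None,xs.max().round(4) if len(xs) else None))
            print('  ',off,out)
```

```text
wrist {'upper_tile': 6021, 'lower_tile': None, 'liner': 1155, 'cradle': 1160}
 tile [ 0.4972 -0.2701  0.2829] 0.963 all [ 0.4951 -0.2707  0.2888] 0.956 along x 0.0021 y -0.0 yaw -0.34
   -0.015 [('liner', np.float64(-0.0615), np.float64(-0.0558)), ('upper_tile', np.float64(-0.056), np.float64(0.0578))]
   -0.008 [('liner', np.float64(-0.0615), np.float64(-0.0548)), ('upper_tile', np.float64(-0.056), np.float64(0.0578))]
   0.008 [('liner', np.float64(-0.0615), np.float64(-0.0548)), ('upper_tile', np.float64(-0.056), np.float64(0.0578))]
   0.015 [('liner', np.float64(-0.0605), np.float64(-0.0548)), ('upper_tile', np.float64(-0.056), np.float64(0.058))]
scene {'upper_tile': 565, 'lower_tile': 80, 'liner': 118, 'cradle': 568}
 tile [ 0.4953 -0.272   0.385 ] 0.828 all [ 0.5007 -0.2661  0.3216] 0.878 along x -0.0069 y -0.0041 yaw 3.63
side {'upper_tile': 984, 'lower_tile': None, 'liner': 239, 'cradle': 591}
 tile [ 0.4951 -0.2691  0.2793] 0.926 all [ 0.4939 -0.2674  0.3234] 0.867 along x 0.0007 y -0.0019 yaw -2.53
```

```bash
python3 -c "
from station import job
print(job.hand_in())"
```

```text
the job is handed in; nothing more can be done
None
```

The liner and the second tile are both set down in the cradle, and the job is handed in. The last wrist-camera check put the tile within about 2 mm of centre lengthwise and square to under 1°. The fixed cameras fitted the finished stack less well (scene up to 7 mm off), so I relied on the wrist view, and I did not re-check the other toys or the lower tile afterwards.

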